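# Load a slide tray into the rack and close its catch

### The job

Pick up the grey tray of microscope slides with the upright handle and, keeping it level, slide it into the empty upper bay of the tray rack until it is fully home with its front plate against the rack. Then slide the catch beside the bay all the way across in front of the tray and let go. Leave the loose things standing around undisturbed.

Things in the scene. Friction and masses are not known exactly. Their poses are not given: they have to be found in the camera images.
- slide_tray: Grey plastic slide tray with three glass slides fixed in it, 0.15 kg. Slab 88 (x) x 92 (y) x 8 mm; origin at centre of the slab's underside; +x edge enters the rack. At the -x end a front plate (x -50 to -44, 116 wide, 20 mm tall) stops on the rack's face; from it an upright handle rib juts: x -86 to -50, 14 thick in y, z 2 to 36 mm. Starts flat on the worktop.
- tray_grip (a point): Point in the middle of the tray's handle rib, 72 mm in front of the tray's origin (tray -x) and 22 mm above its underside; axes as the tray's. Pinch the rib here across y (14 mm); keep the fingers off the front plate.
- tray_rack: Fixed grey rack, 96 (x) x 124 (y) x 71 mm; origin at centre of underside, +x points into the bays, face at x -48 mm. Lower bay holds a built-in tray (handle to x -90, z 36). Upper bay empty: 96 wide, floor z 50, ceiling z 61 mm; mouth flared 5 mm at the sides, 4 mm up and down, over the first 8 mm. Bracket with sliding catch on the -y side: y -142 to -60, x from -69, top z 66.
- rack_home (a point): Where the slide tray's origin lies when the tray is fully home in the upper bay: rack x -4, y 0, z 50 mm (on the bay floor); axes as the rack's. Tray axes then match the rack's.
- catch (a joint): Sliding catch, a dark steel bar beside the mouth of the upper bay; slides along rack +y, metres: 0 drawn back, 0.040 end stop, its nose then overlapping the tray's front plate by 22 mm and barring it. From 0.016 on it obstructs an entering tray. Stiff (about 1.5 N), stays where left. Starts 0 to 0.012.
- catch_knob (a point): On the axis of the catch's upright post (12 mm diameter, rack z 64 to 101 mm), at rack z 92 mm, x -61.5, y -100 mm + catch value; moves with the catch; axes as the rack's. Rack top is z 71 mm: fingertips at z 73 or above pass over all but the post and the home tray's handle (z to 86 mm).
- vial_4: screw-cap glass vial standing behind the work, 25 mm diameter, 47 mm tall; bystander; origin at centre of its underside
- loupe: black ring-shaped magnifier, 37 mm diameter, 18 mm tall; bystander; origin at centre of its underside
- slide_stack: stack of bare glass slides 26x76x10 mm; bystander; origin at centre of its underside
- marker: thin marker pen lying on the worktop, 11x136x11 mm; bystander; origin under its middle, length along its y

How it is judged (in metres and radians):
On the way, in this order (a step that is already met when the one before it is completed fails the run):
1. the tray is fully home in the upper bay while the catch is still drawn back (under 20 mm) (x of slide_tray in the frame of rack_home between -0.004 and 0.004 m and y of slide_tray in the frame of rack_home between -0.005 and 0.005 m and z of slide_tray in the frame of rack_home between -0.003 and 0.005 m and angle between the x axis of slide_tray and the x axis of tray_rack, either way round below 0.06 rad and value of joint catch below 0.02 m), for 0.2 s.
2. the catch is slid across (over 34 mm of its 40) in front of the home tray (x of slide_tray in the frame of rack_home between -0.004 and 0.004 m and y of slide_tray in the frame of rack_home between -0.005 and 0.005 m and z of slide_tray in the frame of rack_home between -0.003 and 0.005 m and angle between the x axis of slide_tray and the x axis of tray_rack, either way round below 0.06 rad and value of joint catch above 0.034 m), for 0.2 s.
At the end, for the whole second after the job is handed in: The tray rests in the upper bay of the rack: within 4 mm of fully home along the bay, 5 mm sideways, between 3 mm below and 5 mm above the bay floor, within 0.06 rad of the rack's direction; the catch is at more than 34 mm of its 40 mm; the tray is at rest (all of step 2 and linear speed of slide_tray below 0.02 m/s); the robot touches nothing.
It fails at once if the tray is tipped more than 0.4 rad (23 degrees) from level (angle between slide_tray's own z axis and vertical above 0.4 rad).
It fails at once if a bystander (vial, magnifier, slide stack or marker) is moved more than 30 mm (distance of any of vial_4, loupe, slide_stack, marker from where it was at the start of the episode above 0.03 m).
It also fails if it takes over 50 s, if anything falls off the work surface, if the arm or the gripper's body presses on something with over 40 N, if the wrist force passes 120 N, or if a joint passes its speed limit or range.

### The arm

A 7-joint arm with a two-finger parallel gripper is mounted at the origin on a cart in front of the work surface, level with it; the furniture and walls round the work are solid. World frame = base frame: x ahead of the robot, y to its left, z up, the work surface at z = 0. Lengths are in mm, angles in degrees, forces in N, time in s.
With the tool pointing down it reaches from about 350 to 900 mm from the base axis. Payload 19.9 kg.
Tool frame: the origin (TCP) lies at the very end of the fingers, on their centre line; the grasp point (between the pads) lies 19 mm behind it; z points along the fingers, y is the line along which they close (so a half turn about z gives the same grasp; the last joint's range is limited). The gripper opens to 94 mm and grips with 3 to 60 N. Pads are 16 mm wide; open, the fingers measure 119 mm over their backs; the gripper's body (75 mm by 177 mm) begins 78 mm behind the grasp point.
Start: joints at [61.908, 23.915, -0.59, 92.452, 0.269, 63.638, -3.037], TCP at [271.168, -563.086, 205.425] pointing down, gripper open.
Joint ranges: [-161.28, 161.28], [-22.2, 115.67], [-73.04, 71.86], [3.21, 147.25], [-68.34, 248.33], [10.77, 114.83], [-161.83, 161.83]. Speed limits (degrees/s): [108.29, 108.29, 136.94, 136.94, 172.46, 172.46, 172.46].

### API

Orientations are given as [roll, pitch, yaw] about the fixed x, y, z axes, in that order (R = Rz(yaw) Ry(pitch) Rx(roll)).
In Python, from rig import telemetry, read_camera, order gives the robot as it stands. The module is installed in compiled form; this text tells all that it offers.
- The arm moves only by the tool play_rows, never from a script. Its argument "moves" is a list of rows, each an object of numbers: "x", "y", "z": the shift along the world's x, y, z normalised to -1 to 1, where 1 is 0.05 m; "ax", "ay", "az": the turn, a rotation vector about the world's x, y, z normalised to -1 to 1, where 1 is 180 degrees. A call has 1 to 5 rows; each row shifts and turns the commanded pose from where the row before left it; what a row does not reach is not made up. A row lasts 1/10 s, in which the tool goes at most 50 mm and 8.59 degrees, less where a joint would pass 70% of its speed; a pose out of reach is approached as far as the arm can. A call with a number of a shift or a turn outside -1 to 1 is refused whole. A call with a gripper value outside its range is refused whole. "hand" is the opening, from -1 (shut) to 1 (fully open), set as the call begins (left out, the last holds). The fingers move at their own pace and stop on an object; the grip force is fixed at half the most. Time passes only in rows, so rows that do not move let the fingers close. It gives the time, the measured TCP pose, the force, the opening and the grip force at its end, in the units of the state.
- telemetry.read_state(): the state, without advancing time (a new reading comes with each control period).
- read_camera(name): name is "scene" or "top" or "wrist"; returns a dict with "img" (480x640x3 uint8, red, green, blue), "fx", "fy", "cx", "cy" (pixels), "D" ([k1, k2, p1, p2, k3] as OpenCV has them; the pictures are not rectified), "R" (3x3) and "t" (3): a world point X has camera coordinates R X + t. Camera axes: x right, y down, z forward; pixel columns grow to the right and rows downward; lengths in mm; the calibration is good to about 2 mm. A picture is of the moment at which its call begins. There is no depth.
- order.sign_off(): hands the job in; it is judged then, once.
The state is a dict: "t": time; "qpos": joint angles; "joint_vel": joint speeds; "joint_efforts": joint torques, N m; "position": TCP position; "eef_rot": TCP orientation; "wrist_force": force on the tool from outside, world axes, zero at the start; "moment": the same for the moment, N m; "finger_gap": finger opening in mm; "grip_force": force on a finger pad.
Only numpy, scipy, OpenCV 4.12 (cv2) and the standard library are available. Lean on these libraries where they do the work, as an engineer would, in place of code of your own. Each camera call takes 0.05 s, during which the arm holds its last target. There are 200 camera calls.

## Working session

There is one attempt and no reset: what is moved stays moved. The work goes in short steps, Python scripts to look and compute and a tool call to move; the robot and the scene stay as the last step left them, time stands still between calls to the robot, and variables do not carry over. Pictures are saved under pics/ and viewed, at most 10 in all, crops included, and the job is handed in when it is done.

Besides the shell and the picture viewer there is one more tool, called after ">>>" as name([rows], argument=value, ...), one row to a line, values as JSON. play_rows: Moves the arm, as the interface text tells. Its arguments: {"type":"object","properties":{"moves":{"type":"array"},"hand":{"type":"number"}},"required":["moves"]}

```bash
mkdir -p pics; python3 - <<'E'
from rig import telemetry, read_camera
import cv2,pickle
for n in ("scene","top"):
    c=read_camera(n); cv2.imwrite(f"pics/{n}0.png",c["img"][:,:,::-1]); pickle.dump(c,open(n+".pkl","wb"))
    print(n,c["fx"],c["cx"],c["D"],c["R"],c["t"])
print(telemetry.read_state())
E
```

```text
scene 455.3519162392697 318.0035491606182 [-0.01913071  0.          0.          0.          0.        ] [[ 0.99911407  0.03883764 -0.01620869]
 [ 0.01812901 -0.74477456 -0.66706986]
 [-0.03797924  0.66618503 -0.74481883]] [-555.45718071   45.93684702 1101.39660275]
top 459.74661535683043 321.16557780316396 [-0.04755479  0.          0.          0.          0.        ] [[ 0.00957561 -0.99994747 -0.00365449]
 [-0.99021095 -0.00897331 -0.1392902 ]
 [ 0.13925009  0.00495251 -0.99024486]] [  3.356407   574.40035257 972.11198729]
{'t': 0.1, 'qpos': array([61.90897821, 23.94353436, -0.59199795, 92.4811279 ,  0.26836282,
       63.63947366, -3.03570626]), 'joint_vel': array([-0.02050214, -0.12489167,  0.04565276, -0.11192381,  0.01236838,
       -0.03123303,  0.00869292]), 'joint_efforts': array([ 4.13258429e-03, -8.52576756e+01,  6.41316120e-01, -4.26692998e+01,
       -4.87600837e-02,  1.63702603e-02,  8.38452934e-05]), 'position': array([ 271.02964303, -562.79891117,  204.90647542]), 'eef_rot': array([-1.79937341e+02,  3.39956151e-03,  2.57157965e+01]), 'wrist_force': array([-0.0067635 ,  0.6671386 ,  1.08820105]), 'moment': array([-0.00055408,  0.00605725, -0.00136448]), 'grip_force': 0.0, 'finger_gap': 93.98983194021275}
```

View pics/top0.png

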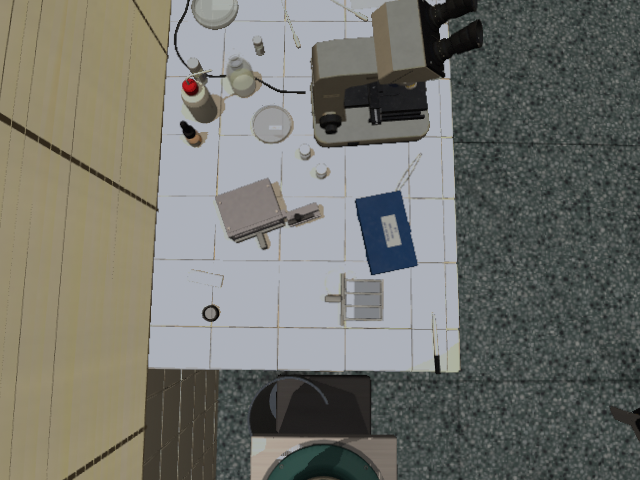

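View pics/scene0.png

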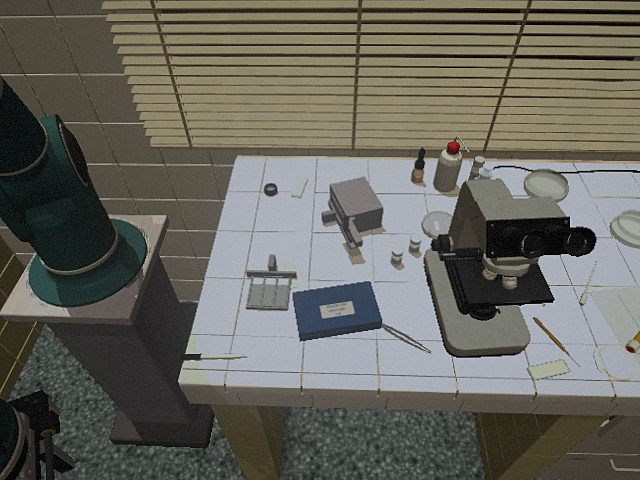

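The top view shows the rack at about (252,210) with its mouth facing down-right, the lower handle at (263,240) and the catch bracket at (303,213). The tray is at (360,300) with its handle to the left at (333,298). I'll enlarge these areas for exact corners.

```bash
python3 - <<'E'
import cv2
a=cv2.imread("pics/top0.png")
A=cv2.resize(a[170:260,205:335],(780,540),interpolation=cv2.INTER_CUBIC)
B=cv2.resize(a[265:330,315:395],(800,650),interpolation=cv2.INTER_CUBIC)[:600]
cv2.imwrite("pics/rk.png",A); cv2.imwrite("pics/tr.png",B)
E
```

```text
(no output)
```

View pics/rk.png

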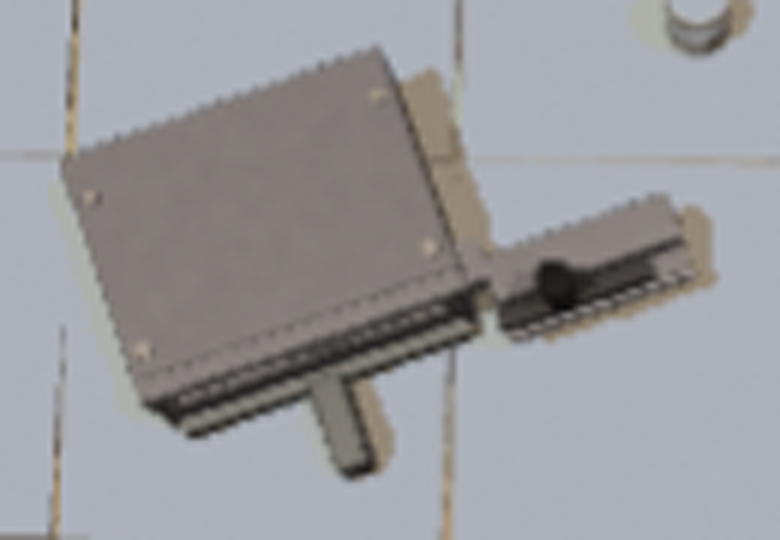

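View pics/tr.png

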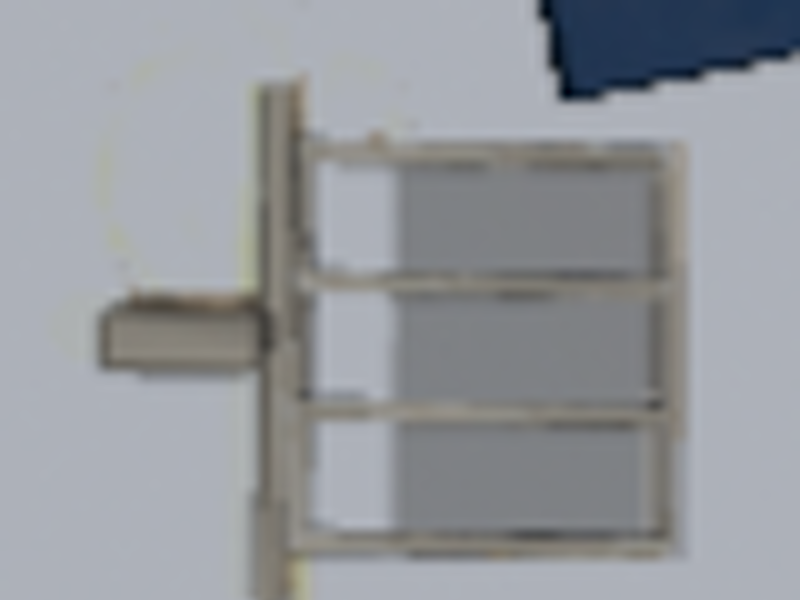

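The rack crop shows the roof corners at (65,158), (378,47), (480,282) and (147,402), and the catch post at (557,283). The tray crop shows the slab's far corners at (686,145) and (682,553), and the rib top running from (100,340) to (262,338).

```bash
cat > h.py <<'E'
import numpy as np,cv2
def ray(c,px,z):
    K=np.array([[c["fx"],0,c["cx"]],[0,c["fy"],c["cy"]],[0,0,1]])
    u=cv2.undistortPoints(np.array(px,float).reshape(-1,1,2),K,np.array(c["D"]))[:,0]
    R=np.array(c["R"]);o=-R.T@np.array(c["t"]);d=np.c_[u,np.ones(len(u))]@R
    return o+d*((z-o[2])/d[:,2])[:,None]
def proj(c,X):
    K=np.array([[c["fx"],0,c["cx"]],[0,c["fy"],c["cy"]],[0,0,1]])
    return cv2.projectPoints(np.array(X,float).reshape(-1,1,3),cv2.Rodrigues(np.array(c["R"]))[0],np.array(c["t"]),K,np.array(c["D"]))[0][:,0]
def fit(m,w):  # 2D rigid: w = R m + t
    m=np.array(m,float);w=np.array(w)[:,:2];a=m-m.mean(0);b=w-w.mean(0)
    th=np.arctan2((a[:,0]*b[:,1]-a[:,1]*b[:,0]).sum(),(a*b).sum())
    R=np.array([[np.cos(th),-np.sin(th)],[np.sin(th),np.cos(th)]]);t=w.mean(0)-R@m.mean(0)
    return np.degrees(th),t,np.round(m@R.T+t-w,1)
E
python3 - <<'E'
import pickle,numpy as np
from h import *
c=pickle.load(open("top.pkl","rb"))
s=lambda p,k,o:(np.array(p,float)+.5)/k-.5+o
rk=s([(65,158),(378,47),(480,282),(147,402)],6,(205,170))
W=ray(c,rk,71); th,t,r=fit([(48,62),(48,-62),(-48,-62),(-48,62)],W); print("rack",th,t,r.tolist())
P=ray(c,s([(557,283)],6,(205,170)),95)[0];a=np.radians(th);R=np.array([[np.cos(a),-np.sin(a)],[np.sin(a),np.cos(a)]])
print("post",P,R.T@(P[:2]-t))
T=np.r_[ray(c,s([(686,145),(682,553)],10,(315,265)),8),ray(c,s([(100,340),(262,338)],10,(315,265)),36)]
tt,t2,r=fit([(44,46),(44,-46),(-86,0),(-50,0)],T); print("tray",tt,t2,r.tolist())
# scene cross-check: project predicted points
sc=pickle.load(open("scene.pkl","rb")); im=sc["img"].copy()[:,:,::-1]
mk=[np.r_[R@np.array(m)+t,71] for m in [(48,62),(48,-62),(-48,-62),(-48,62)]]
b=np.radians(tt);R2=np.array([[np.cos(b),-np.sin(b)],[np.sin(b),np.cos(b)]])
mk+=[np.r_[R2@np.array(m)+t2,z] for m,z in [((44,46),8),((44,-46),8),((-86,0),36),((-50,0),36)]]
mk+=[P]
q=proj(sc,mk); big=cv2.resize(im[165:325,235:400],(800,776),interpolation=cv2.INTER_CUBIC)
k=800/165
for p in q: cv2.drawMarker(big,tuple(int(v) for v in ((p-[235,165]+.5)*k)),(0,0,255),cv2.MARKER_CROSS,12,1)
cv2.imwrite("pics/chk.png",cv2.resize(big,(618,600)))
d=pickle.load(open("top.pkl","rb"))
print("grip",R2@[-72,0]+t2,"home",R@[-4,0]+t,"homegrip",R@[-76,0]+t)
E
```

```text
rack 21.2610321253462 [645.79255667 164.99408231] [[-0.6, 0.9], [2.2, -2.2], [-0.6, 2.0], [-1.0, -0.7]]
post [619.3041914   58.78213752  95.        ] [-63.19982438 -89.37780994]
tray -90.38769063296809 [450.43251569 -85.97872052] [[0.5, 1.0], [-0.8, 0.1], [0.6, -0.2], [-0.4, -0.9]]
grip [450.91969839 -13.98036878] home [642.06480441 163.54361236] homegrip [574.96526368 137.43515331]
```

View pics/chk.png

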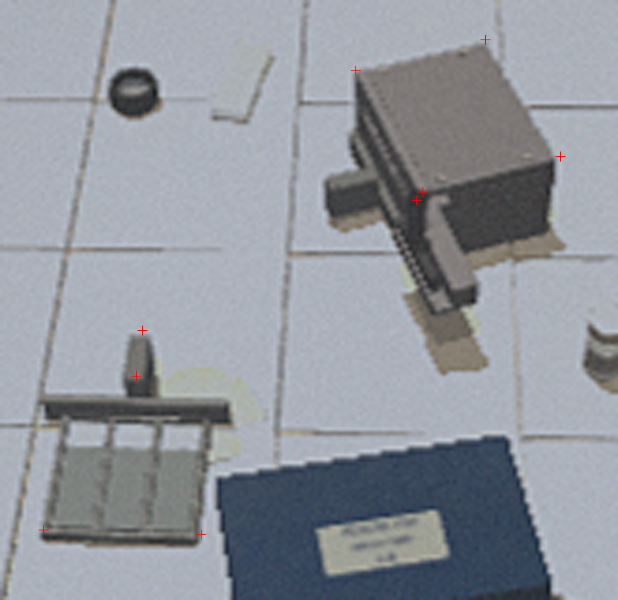

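The predicted points land within about 1–2 px of the features in the scene view, with the same offset at the tray and the rack, so the layout holds. I'm moving above the tray handle with the tool yaw at about 90.

>>> play_rows([
  {"x":0.24,"y":0.73,"z":0.1,"az":0.0237},
  {"x":0.24,"y":0.73,"z":0.1,"az":0.0237},
  {"x":0.24,"y":0.73,"z":0.1,"az":0.0237},
  {"x":0.24,"y":0.73,"z":0.1,"az":0.0237},
  {"x":0.24,"y":0.73,"z":0.1,"az":0.0237},
], hand=1)

```text
invalid input
```

>>> play_rows([
  {"x":0.24,"y":0.73,"z":0,"az":0.0237},
  {"x":0.24,"y":0.73,"z":0,"az":0.0237},
  {"x":0.24,"y":0.73,"z":0,"az":0.0237},
  {"x":0.24,"y":0.73,"z":0,"az":0.0237},
  {"x":0.24,"y":0.73,"z":0,"az":0.0237},
])

```text
invalid input
```

>>> play_rows([
  {"x":0.24,"y":0.73,"z":0,"az":0.0237},
  {"x":0.24,"y":0.73,"z":0,"az":0.0237},
  {"x":0.24,"y":0.73,"z":0,"az":0.0237},
  {"x":0.24,"y":0.73,"z":0,"az":0.0237},
  {"x":0.24,"y":0.73,"z":0,"az":0.0237},
])

```text
invalid input
```

>>> play_rows([
  {"x":0.24,"y":0.73,"z":0.1,"ax":0,"ay":0,"az":0.0237},
  {"x":0.24,"y":0.73,"z":0.1,"ax":0,"ay":0,"az":0.0237},
  {"x":0.24,"y":0.73,"z":0.1,"ax":0,"ay":0,"az":0.0237},
  {"x":0.24,"y":0.73,"z":0.1,"ax":0,"ay":0,"az":0.0237},
  {"x":0.24,"y":0.73,"z":0.1,"ax":0,"ay":0,"az":0.0237},
], hand=1)

```text
t: 0.6
position: [331.3, -378.9, 230.4]
eef_rot: [-180.0, 0.0, 47.2]
wrist_force: [0.1, -0.6, 0.3]
finger_gap: 94.0
grip_force: 0.0
```

>>> play_rows([
  {"x":0.24,"y":0.73,"z":0.1,"ax":0,"ay":0,"az":0.0237},
  {"x":0.24,"y":0.73,"z":0.1,"ax":0,"ay":0,"az":0.0237},
  {"x":0.24,"y":0.73,"z":0.1,"ax":0,"ay":0,"az":0.0237},
  {"x":0.24,"y":0.73,"z":0.1,"ax":0,"ay":0,"az":0.0237},
  {"x":0.24,"y":0.73,"z":0.1,"ax":0,"ay":0,"az":0.0237},
])

```text
t: 1.1
position: [391.2, -196.5, 255.5]
eef_rot: [-180.0, 0.0, 68.5]
wrist_force: [1.6, -0.3, -0.1]
finger_gap: 94.1
grip_force: 0.0
```

>>> play_rows([
  {"x":0.24,"y":0.73,"z":0,"ax":0,"ay":0,"az":0.0237},
  {"x":0.24,"y":0.73,"z":0,"ax":0,"ay":0,"az":0.0237},
  {"x":0.24,"y":0.73,"z":0,"ax":0,"ay":0,"az":0.0237},
  {"x":0.24,"y":0.73,"z":0,"ax":0,"ay":0,"az":0.0237},
  {"x":0,"y":0,"z":0,"ax":0,"ay":0,"az":0},
])

```text
t: 1.6
position: [440.0, -47.7, 255.5]
eef_rot: [180.0, -0.0, 85.9]
wrist_force: [-1.0, -0.1, 0.1]
finger_gap: 94.1
grip_force: 0.0
```

```bash
python3 - <<'E'
from rig import telemetry, read_camera
import cv2,pickle
s=telemetry.read_state();print(s["position"],s["eef_rot"],s["qpos"])
c=read_camera("wrist"); cv2.imwrite("pics/w1.png",c["img"][:,:,::-1]); pickle.dump(c,open("w1.pkl","wb"));print(c["fx"],c["R"],c["t"])
E
```

```text
[439.98037596 -47.74267147 255.50900317] [ 1.79985035e+02 -4.74239069e-02  8.59344657e+01] [ 31.57992745   3.09459205 -30.17627466 112.6034351    1.66816388
  64.71293953  -3.33783728]
403.8456555034689 [[ 9.97507867e-01 -7.05530957e-02  5.62188570e-04]
 [-6.85851498e-02 -9.67752864e-01  2.42384964e-01]
 [-1.65569500e-02 -2.41819467e-01 -9.70179990e-01]] [-442.3527004   -52.87466222  433.72740463]
```

View pics/w1.png

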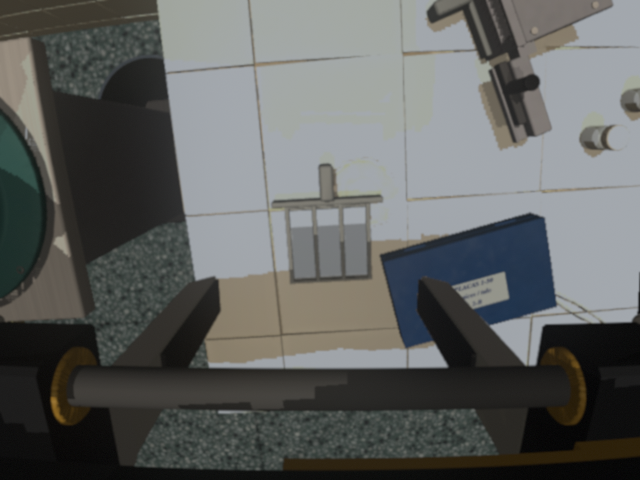

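In the wrist view the tray's slab corners are at (291,283) and (371,280), the plate runs from (272,204) to (382,198), and the rib's end is at (325,164). The catch post top is at (531,82). Next I measure the tray from this view.

```bash
python3 - <<'E'
import pickle
from h import *
c=pickle.load(open("w1.pkl","rb"))
print(-np.array(c["R"]).T@c["t"])
T=np.r_[ray(c,[(291,283),(371.5,279.5)],8),ray(c,[(272,202.5),(382,196.5)],20),ray(c,[(325,164.5)],36)]
print(T.round(1))
print(fit([(44,-46),(44,46),(-47,-58),(-47,58),(-86,0)],T))
print(ray(c,[(531,82)],101),ray(c,[(580,12.5)],71))
E
```

```text
[444.80508493  22.50477141 433.85835784]
[[ 404.2 -127.3    8. ]
 [ 494.  -129.6    8. ]
 [ 393.4  -34.2   20. ]
 [ 506.9  -36.    20. ]
 [ 450.3    1.3   36. ]]
(np.float64(-90.8042670812424), array([449.48658334, -83.56877678]), array([[-1.3,  0.4],
       [ 0.9,  1.4],
       [-1.2, -1.5],
       [ 1.2, -1.4],
       [ 0.4,  1.1]]))
[[618.43869359  59.9888522  101.        ]] [[678.40663273 120.53307539  71.        ]]
```

>>> play_rows([
  {"x":0.05,"y":0.17,"z":-0.9,"ax":0,"ay":0,"az":0.005},
  {"x":0.05,"y":0.18,"z":-0.9,"ax":0,"ay":0,"az":0.005},
  {"x":0.05,"y":0.17,"z":-0.9,"ax":0,"ay":0,"az":0.005},
  {"x":0.05,"y":0.17,"z":-0.9,"ax":0,"ay":0,"az":0.005},
  {"x":0,"y":0,"z":-0.5,"ax":0,"ay":0,"az":0},
])

```text
t: 2.15
position: [447.6, -17.5, 47.4]
eef_rot: [-179.8, -0.0, 89.0]
wrist_force: [1.2, -1.4, 0.1]
finger_gap: 94.1
grip_force: 0.0
```

>>> play_rows([
  {"x":0,"y":0,"z":-0.4,"ax":0,"ay":0,"az":0},
  {"x":0,"y":0,"z":-0.3,"ax":0,"ay":0,"az":0},
  {"x":0,"y":0,"z":-0.18,"ax":0,"ay":0,"az":0},
  {"x":0,"y":0,"z":0,"ax":0,"ay":0,"az":0},
])

```text
t: 2.55
position: [448.5, -18.1, 5.6]
eef_rot: [-179.9, 0.0, 89.0]
wrist_force: [-0.4, 0.7, 0.3]
finger_gap: 94.0
grip_force: 0.0
```

>>> play_rows([
  {"x":0,"y":0,"z":0,"ax":0,"ay":0,"az":0},
  {"x":0,"y":0,"z":0,"ax":0,"ay":0,"az":0},
  {"x":0,"y":0,"z":0,"ax":0,"ay":0,"az":0},
  {"x":0,"y":0,"z":0,"ax":0,"ay":0,"az":0},
  {"x":0,"y":0,"z":0,"ax":0,"ay":0,"az":0},
], hand=-1)

```text
t: 3.05
position: [449.3, -17.7, 6.7]
eef_rot: [180.0, 0.0, 89.0]
wrist_force: [0.8, 0.4, 0.0]
finger_gap: 57.3
grip_force: 0.0
```

>>> play_rows([
  {"x":0.01,"y":0.08,"z":0,"ax":0,"ay":0,"az":0.002},
  {"x":0,"y":0,"z":0,"ax":0,"ay":0,"az":0},
  {"x":0,"y":0,"z":0,"ax":0,"ay":0,"az":0},
  {"x":0,"y":0,"z":0,"ax":0,"ay":0,"az":0},
  {"x":0,"y":0,"z":0,"ax":0,"ay":0,"az":0},
])

```text
t: 3.55
position: [449.6, -13.6, 6.4]
eef_rot: [-180.0, 0.0, 89.4]
wrist_force: [0.0, -1.1, -0.5]
finger_gap: 17.2
grip_force: 0.0
```

>>> play_rows([
  {"x":0,"y":0,"z":0,"ax":0,"ay":0,"az":0},
  {"x":0,"y":0,"z":0,"ax":0,"ay":0,"az":0},
  {"x":0,"y":0,"z":0,"ax":0,"ay":0,"az":0},
  {"x":0,"y":0,"z":0,"ax":0,"ay":0,"az":0},
  {"x":0,"y":0,"z":0,"ax":0,"ay":0,"az":0},
])

```text
t: 4.05
position: [449.7, -13.6, 6.4]
eef_rot: [-180.0, 0.0, 89.4]
wrist_force: [0.2, 1.1, 0.1]
finger_gap: 13.8
grip_force: 30.0
```

The rib is gripped at 13.8 mm and 30 N. I'm lifting, then turning +112° while moving to a standoff in front of the rack.

>>> play_rows([
  {"x":0,"y":0,"z":0.3,"ax":0,"ay":0,"az":0},
  {"x":0,"y":0,"z":0.7,"ax":0,"ay":0,"az":0},
  {"x":0,"y":0,"z":0.8,"ax":0,"ay":0,"az":0},
  {"x":0,"y":0.1,"z":0.6,"ax":0,"ay":0,"az":0.02},
  {"x":0,"y":0.15,"z":0.2,"ax":0,"ay":0,"az":0.04},
])

```text
t: 4.55
position: [450.7, -1.2, 139.1]
eef_rot: [179.8, 0.1, 100.3]
wrist_force: [-0.6, -0.3, -2.9]
finger_gap: 14.0
grip_force: 30.0
```

>>> play_rows([
  {"x":0,"y":0.15,"z":0,"ax":0,"ay":0,"az":0.04},
  {"x":0,"y":0.15,"z":0,"ax":0,"ay":0,"az":0.04},
  {"x":0,"y":0.15,"z":0,"ax":0,"ay":0,"az":0.04},
  {"x":0,"y":0.15,"z":0,"ax":0,"ay":0,"az":0.04},
  {"x":0,"y":0.15,"z":0,"ax":0,"ay":0,"az":0.04},
])

```text
t: 5.05
position: [449.4, 36.7, 136.3]
eef_rot: [-180.0, -0.0, 136.5]
wrist_force: [-0.5, 0.2, -1.5]
finger_gap: 13.8
grip_force: 30.0
```

>>> play_rows([
  {"x":0,"y":0.15,"z":0,"ax":0,"ay":0,"az":0.04},
  {"x":0,"y":0.15,"z":0,"ax":0,"ay":0,"az":0.04},
  {"x":0,"y":0.15,"z":0,"ax":0,"ay":0,"az":0.04},
  {"x":0,"y":0.15,"z":0,"ax":0,"ay":0,"az":0.04},
  {"x":0,"y":0.15,"z":0,"ax":0,"ay":0,"az":0.04},
])

```text
t: 5.55
position: [449.4, 74.1, 136.3]
eef_rot: [-180.0, -0.0, 172.5]
wrist_force: [0.1, -0.3, -1.7]
finger_gap: 13.8
grip_force: 30.0
```

>>> play_rows([
  {"x":0.03,"y":0.08,"z":0,"ax":0,"ay":0,"az":0.04},
  {"x":0.03,"y":0.09,"z":-0.1,"ax":0,"ay":0,"az":0.04},
  {"x":0.03,"y":0.09,"z":-0.4,"ax":0,"ay":0,"az":0.04},
  {"x":0.03,"y":0.08,"z":-0.5,"ax":0,"ay":0,"az":0.04},
  {"x":0,"y":0,"z":-0.52,"ax":0,"ay":0,"az":0},
])

```text
t: 6.05
position: [455.7, 91.3, 59.5]
eef_rot: [180.0, 0.0, -158.7]
wrist_force: [0.8, -0.2, -1.2]
finger_gap: 13.9
grip_force: 30.0
```

```bash
python3 - <<'E'
from rig import telemetry, read_camera
import cv2,pickle
c=read_camera("wrist"); cv2.imwrite("pics/w2.png",c["img"][:,:,::-1]); pickle.dump(c,open("w2.pkl","wb"))
s=telemetry.read_state();print(s["position"],s["eef_rot"],s["qpos"],-c["R"].T@c["t"])
c=read_camera("top"); pickle.dump(c,open("top2.pkl","wb"))
E
```

```text
[453.72834959  90.51141761  56.20810342] [ 179.90683171   -0.2151936  -158.94475855] [ 26.44129396  28.49643329 -49.64249769 120.46426904  30.93989377
  44.77785169  68.39866207] [389.92455641  65.73021204 237.82346111]
```

View pics/w2.png

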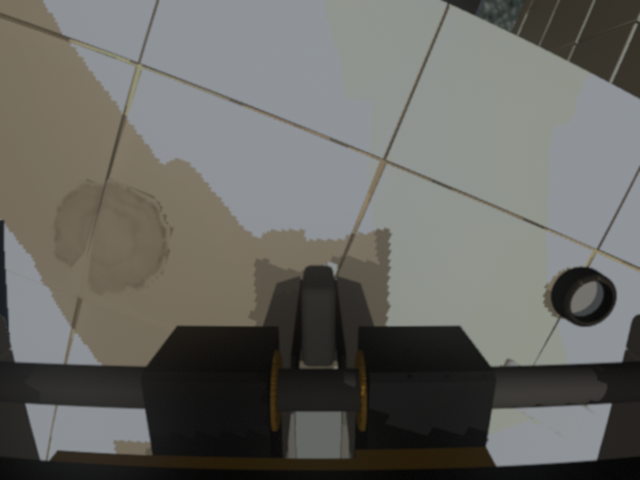

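The wrist camera looks back towards the robot and shows only the handle and fingers at (318,310), so it can't see the rack. I'll use the top and scene views.

```bash
python3 - <<'E'
from rig import telemetry, read_camera
import cv2,pickle,numpy as np
t=pickle.load(open("top2.pkl","rb"))["img"][:,:,::-1]
c=read_camera("scene"); pickle.dump(c,open("sc2.pkl","wb"));s=c["img"][:,:,::-1]
A=cv2.resize(t[170:290,205:335],(650,600),interpolation=cv2.INTER_CUBIC)
cv2.imwrite("pics/t2.png",A)
B=cv2.resize(s[160:280,250:400],(750,600),interpolation=cv2.INTER_CUBIC)
cv2.imwrite("pics/s2.png",B)
print(telemetry.read_state()["position"])
E
```

```text
[454.66866609  91.06863145  59.82295128]
```

View pics/t2.png

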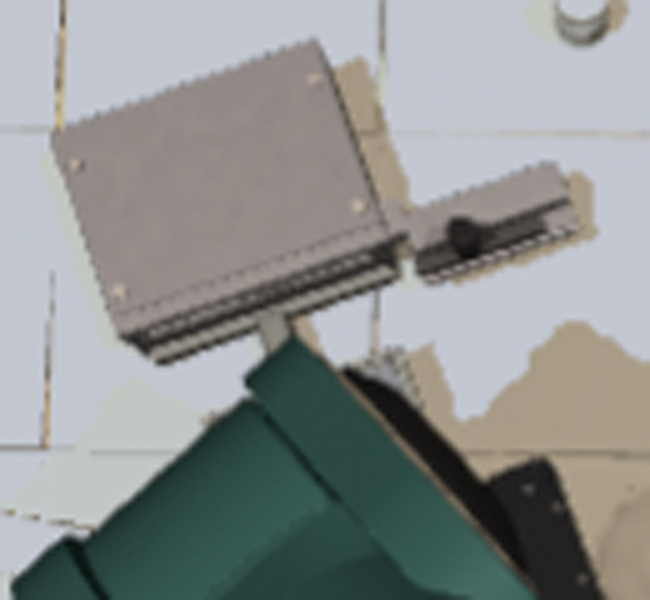

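```bash
cat > edge.py <<'E'
import pickle
from h import *
from scipy.ndimage import map_coordinates
from scipy.optimize import least_squares
c=pickle.load(open("top.pkl","rb")); g=cv2.GaussianBlur(c["img"],(3,3),0.6).astype(float).mean(2)
th,t=np.radians(21.26),np.array([645.8,165.0])
def W(m,p): 
    R=np.array([[np.cos(p[0]),-np.sin(p[0])],[np.sin(p[0]),np.cos(p[0])]]);return np.atleast_2d(m)@R.T+p[1:]
p0=np.r_[th,t]
E={}
for n,a,b,nrm in [("left",(-40,62),(40,62),(0,1)),("back",(48,-52),(48,52),(1,0)),("right",(-35,-62),(40,-62),(0,-1)),("front",(-48,-50),(-48,50),(-1,0))]:
    a,b,nrm=map(np.array,(a,b,nrm)); pts=[]
    off=np.arange(-6,6.01,.25)
    for s in np.linspace(0,1,40):
        m=a+s*(b-a)+off[:,None]*nrm
        q=proj(c,np.c_[W(m,p0),np.full(len(off),71)])
        v=map_coordinates(g,[q[:,1],q[:,0]],order=1); d=np.abs(np.gradient(v))
        k=d.argmax(); pts.append((s,off[k],d[k]))
    pts=np.array(pts); f=np.polyfit(pts[:,0],pts[:,1],1)
    for _ in range(5):
        r=pts[:,1]-np.polyval(f,pts[:,0]); ok=np.abs(r)<max(1,1.5*np.median(abs(r))); f=np.polyfit(pts[ok,0],pts[ok,1],1)
    L=np.linalg.norm(b-a); print(n,"mid off %.2f"%np.polyval(f,.5),"slope deg %.2f"%np.degrees(f[0]/L),ok.sum(), "res %.2f"%r[ok].std())
E
python3 edge.py
```

```text
left mid off 2.64 slope deg -0.84 40 res 0.48
back mid off 0.38 slope deg 0.41 31 res 0.53
right mid off -0.49 slope deg 0.27 39 res 0.41
front mid off -1.34 slope deg -0.84 34 res 0.42
```

View pics/s2.png

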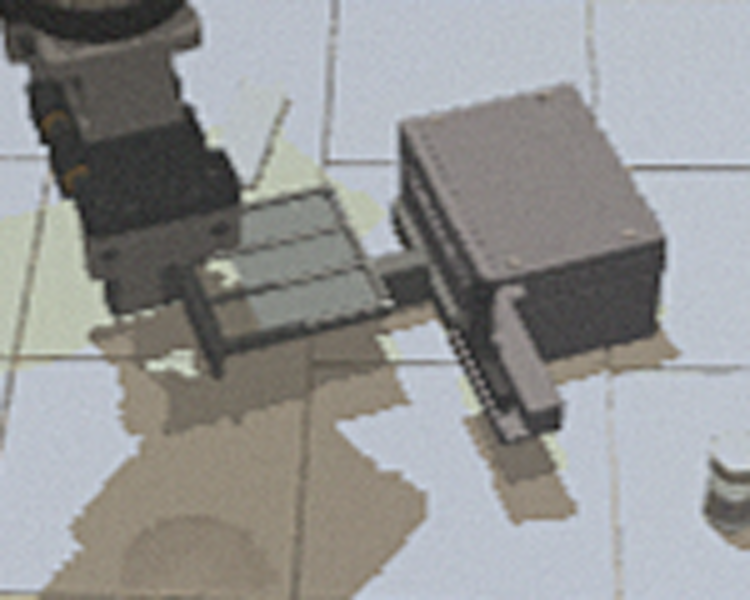

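The scene view shows the held tray level, with slab corners at (325,187) and (388,301). The rack roof corners are at (400,122), (575,86), (664,240) and (487,280). I'll compare the relative pose in this one view.

```bash
python3 - <<'E'
import pickle
from h import *
c=pickle.load(open("sc2.pkl","rb"))
s=lambda p:(np.array(p,float)+.5)/5-.5+np.array([250,160])
th,t,r=fit([(-48,62),(48,62),(48,-62),(-48,-62)],ray(c,s([(400,122),(575,86),(664,240),(487,280)]),71)); print("rack",th,t,r.tolist())
T=ray(c,s([(326,187),(389,301)]),61.4)[:,:2]; print(T, np.linalg.norm(T[1]-T[0]))
a=np.radians(-158.7+180); u=np.array([np.cos(a),np.sin(a)]);v=np.array([-u[1],u[0]])
G=np.array([455.2,91.2]); P=np.array([G+116*u+46*v,G+116*u-46*v]); print("pred",P,"obs-pred",T-P)
off=(T-P).mean(0); print("rack corrected",t-off)
d=T[0]-T[1]; print("tray yaw from edge",np.degrees(np.arctan2(d[1],d[0]))-90)
E
```

```text
rack 19.666299263602944 [644.70286716 161.71751694] [[-0.2, 0.7], [0.2, 3.0], [2.3, -0.3], [-2.4, -3.4]]
[[542.50325623 164.19279372]
 [576.16723951  84.86507895]] 86.17511300119266
pred [[546.5666258  176.1949392 ]
 [579.985739    90.47934627]] obs-pred [[ -4.06336957 -12.00214549]
 [ -3.81849949  -5.61426732]]
rack corrected [648.64380168 170.52572335]
tray yaw from edge 22.994715886613392
```

The single-view corners are noisy, but they agree with the top-view estimate to about 2 mm, which is well inside the mouth flare. I'm aligning to yaw 20.8 and advancing in small steps while watching the force.

>>> play_rows([
  {"x":0.006,"y":0.05,"z":-0.03,"ax":0,"ay":0,"az":-0.0028},
  {"x":0.187,"y":0.071,"z":0,"ax":0,"ay":0,"az":0},
  {"x":0.187,"y":0.071,"z":0,"ax":0,"ay":0,"az":0},
  {"x":0.187,"y":0.071,"z":0,"ax":0,"ay":0,"az":0},
  {"x":0,"y":0,"z":0,"ax":0,"ay":0,"az":0},
])

```text
t: 6.7
position: [485.6, 104.8, 59.3]
eef_rot: [180.0, 0.1, -159.5]
wrist_force: [-0.3, 0.0, -2.2]
finger_gap: 14.0
grip_force: 30.0
```

```bash
python3 - <<'E'
from rig import telemetry, read_camera
import cv2,pickle,numpy as np
from h import *
t=read_camera("top"); pickle.dump(t,open("t3.pkl","wb")); s=read_camera("scene"); pickle.dump(s,open("s3.pkl","wb"))
print(telemetry.read_state()["position"],telemetry.read_state()["eef_rot"])
A=cv2.resize(t["img"][190:260,220:300,::-1],(400,350),interpolation=cv2.INTER_CUBIC)
A=np.vstack([A,np.zeros((250,400,3),np.uint8)])
B=cv2.resize(s["img"][170:270,290:356,::-1],(396,600),interpolation=cv2.INTER_CUBIC)
cv2.imwrite("pics/m3.png",np.hstack([A,B]))
E
```

```text
[484.04857422 104.2869736   58.88665796] [ 1.79988379e+02 -5.31664352e-03 -1.59494254e+02]
```

View pics/m3.png

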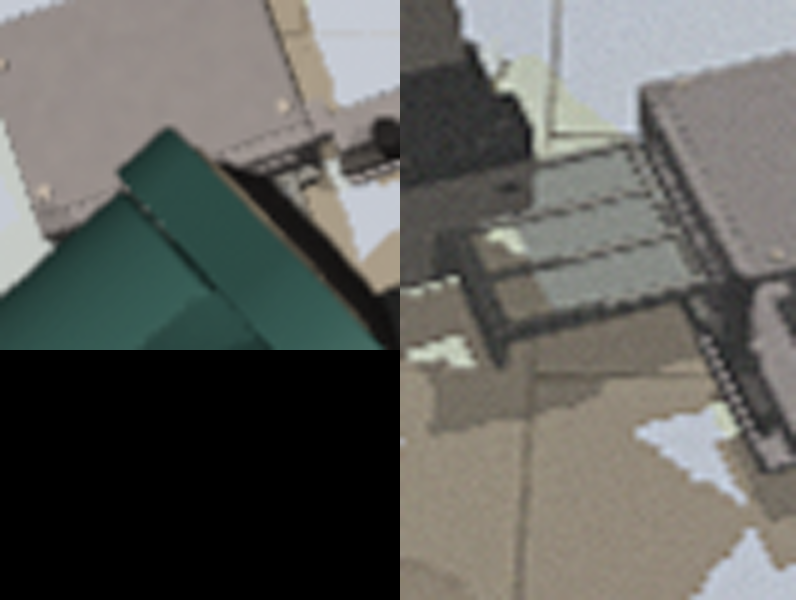

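The tray tip sits about 10 mm off the rack face and may be slightly low or towards -y. I'll check its tilt and offset numerically with line segments in the same view.

```bash
python3 - <<'E'
import pickle
from h import *
c=pickle.load(open("s3.pkl","rb"))
g=cv2.resize(cv2.cvtColor(c["img"],cv2.COLOR_RGB2GRAY)[150:280,280:400],None,fx=4,fy=4,interpolation=cv2.INTER_CUBIC)
L=cv2.createLineSegmentDetector().detect(g)[0][:,0].reshape(-1,2,2)
L=(L+.5)/4-.5+[280,150]
def mk(yaw,o,z0): 
    a=np.radians(yaw);u=np.array([np.cos(a),np.sin(a)]);v=np.array([-u[1],u[0]])
    return lambda x,y,z:np.r_[o+x*u+y*v,z0+z]
a=np.radians(20.5);u=np.array([np.cos(a),np.sin(a)])
r=mk(20.8,np.array([646.2,166.2]),0); t=mk(20.5,np.array([484.6,104.5])+72*u,52.6)
S={"roof+y":(r(-48,62,71),r(48,62,71)),"roof-y":(r(-48,-62,71),r(48,-62,71)),"roof front":(r(-48,62,71),r(-48,-62,71)),"roof back":(r(48,62,71),r(48,-62,71)),
"slab+y top":(t(-44,46,8),t(44,46,8)),"slab-y top":(t(-44,-46,8),t(44,-46,8)),"slab-y bot":(t(-44,-46,0),t(44,-46,0)),"slab+x top":(t(44,46,8),t(44,-46,8)),"slab mid1":(t(-44,15,8),t(44,15,8)),"slab mid2":(t(-44,-15,8),t(44,-15,8)),"plate top front":(t(-50,58,20),t(-50,-58,20)),"plate top back":(t(-44,58,20),t(-44,-58,20))}
for n,(A,B) in S.items():
    p,q=proj(c,[A,B]); d=(q-p)/np.linalg.norm(q-p); nn=np.array([-d[1],d[0]])
    print(n,p.round(1),q.round(1))
    for l in L:
        e=l[1]-l[0]; ln=np.linalg.norm(e); 
        if ln<6: continue
        m=l.mean(0)-p; ang=np.degrees(np.arctan2(d[0]*e[1]-d[1]*e[0],d@e)); ang=(ang+90)%180-90
        if abs(ang)<9 and abs(m@nn)<6 and -3<m@d<np.linalg.norm(q-p)+3: print("   off %.1f ang %.1f len %.0f along %.0f"%(m@nn,ang,ln,m@d))
E
```

```text
roof+y [329.8 183. ] [364.6 174.8]
   off 0.8 ang -2.5 len 8 along 16
roof-y [347.2 215.4] [384.2 206.1]
   off 0.6 ang 0.2 len 35 along 18
roof front [329.8 183. ] [347.2 215.4]
   off 0.9 ang 2.0 len 16 along 17
   off 1.0 ang -1.5 len 7 along 32
roof back [364.6 174.8] [384.2 206.1]
   off 1.2 ang 1.4 len 9 along 17
slab+y top [295.7 198.8] [328.8 191. ]
   off 1.4 ang 1.7 len 12 along 23
   off 3.2 ang 0.7 len 12 along 23
   off 1.1 ang 1.6 len 8 along 4
slab-y top [306.6 223.8] [341.3 215.2]
   off -0.1 ang 1.1 len 13 along 11
   off 3.2 ang 0.2 len 28 along 15
slab-y bot [306.7 226.1] [341.2 217.5]
   off -2.4 ang 1.1 len 13 along 12
   off 1.0 ang 0.2 len 28 along 15
slab+x top [328.8 191. ] [341.3 215.2]
   off -3.9 ang 1.1 len 16 along 10
   off -4.1 ang -2.4 len 7 along 25
slab mid1 [299.2 206.9] [332.9 198.9]
   off -5.4 ang 1.0 len 12 along 21
slab mid2 [302.8 215.1] [336.9 206.7]
   off 2.3 ang 4.0 len 8 along 13
plate top front [291.8 192.7] [305.5 224.3]
   off 2.7 ang 1.5 len 16 along 32
   off -2.4 ang -1.7 len 6 along 22
plate top back [294.1 192.2] [307.9 223.7]
   off 5.1 ang 1.7 len 16 along 32
   off 0.1 ang -1.4 len 6 along 22
```

The offset relative to the rack is about 1–2 mm with no significant tilt. I'm entering the mouth.

>>> play_rows([
  {"x":0.143,"y":0.075,"z":0,"ax":0,"ay":0,"az":0.001},
  {"x":0.15,"y":0.057,"z":0,"ax":0,"ay":0,"az":0},
  {"x":0.1,"y":0.038,"z":0,"ax":0,"ay":0,"az":0},
  {"x":0,"y":0,"z":0,"ax":0,"ay":0,"az":0},
])

```text
t: 7.2
position: [504.3, 113.0, 58.9]
eef_rot: [180.0, 0.0, -159.3]
wrist_force: [-0.4, -0.8, -2.4]
finger_gap: 14.1
grip_force: 30.0
```

>>> play_rows([
  {"x":0.15,"y":0.057,"z":0,"ax":0,"ay":0,"az":0},
  {"x":0.15,"y":0.057,"z":0,"ax":0,"ay":0,"az":0},
  {"x":0,"y":0,"z":0,"ax":0,"ay":0,"az":0},
])

```text
t: 7.5
position: [519.6, 118.8, 59.0]
eef_rot: [180.0, 0.0, -159.3]
wrist_force: [-0.7, 0.9, -1.4]
finger_gap: 14.4
grip_force: 30.0
```

>>> play_rows([
  {"x":0.15,"y":0.057,"z":0,"ax":0,"ay":0,"az":0},
  {"x":0.15,"y":0.057,"z":0,"ax":0,"ay":0,"az":0},
  {"x":0.15,"y":0.057,"z":0,"ax":0,"ay":0,"az":0},
  {"x":0,"y":0,"z":0,"ax":0,"ay":0,"az":0},
])

```text
t: 7.9
position: [542.2, 127.3, 58.9]
eef_rot: [180.0, 0.0, -159.3]
wrist_force: [0.9, 0.1, -1.2]
finger_gap: 13.6
grip_force: 30.0
```

>>> play_rows([
  {"x":0.15,"y":0.057,"z":0,"ax":0,"ay":0,"az":0},
  {"x":0.15,"y":0.057,"z":0,"ax":0,"ay":0,"az":0},
  {"x":0.15,"y":0.057,"z":0,"ax":0,"ay":0,"az":0},
  {"x":0,"y":0,"z":0,"ax":0,"ay":0,"az":0},
])

```text
t: 8.3
position: [564.6, 135.9, 58.9]
eef_rot: [180.0, 0.0, -159.3]
wrist_force: [-0.4, 0.8, -1.7]
finger_gap: 13.8
grip_force: 30.0
```

>>> play_rows([
  {"x":0.1,"y":0.038,"z":0,"ax":0,"ay":0,"az":0},
  {"x":0.06,"y":0.023,"z":0,"ax":0,"ay":0,"az":0},
  {"x":0,"y":0,"z":0,"ax":0,"ay":0,"az":0},
])

```text
t: 8.6
position: [572.0, 138.6, 58.9]
eef_rot: [180.0, 0.0, -159.3]
wrist_force: [0.2, 0.9, -2.2]
finger_gap: 14.0
grip_force: 30.0
```

>>> play_rows([
  {"x":0.038,"y":0.014,"z":0,"ax":0,"ay":0,"az":0},
  {"x":0,"y":0,"z":0,"ax":0,"ay":0,"az":0},
])

```text
t: 8.8
position: [573.6, 139.1, 58.9]
eef_rot: [-180.0, 0.0, -159.3]
wrist_force: [-0.0, 0.3, -1.8]
finger_gap: 13.9
grip_force: 30.0
```

>>> play_rows([
  {"x":0.038,"y":0.014,"z":0,"ax":0,"ay":0,"az":0},
  {"x":0,"y":0,"z":0,"ax":0,"ay":0,"az":0},
])

```text
t: 9.0
position: [575.2, 139.7, 58.8]
eef_rot: [-180.0, -0.1, -159.3]
wrist_force: [-3.8, -0.3, -0.3]
finger_gap: 13.6
grip_force: 30.0
```

>>> play_rows([
  {"x":0.038,"y":0.014,"z":0,"ax":0,"ay":0,"az":0},
  {"x":0,"y":0,"z":0,"ax":0,"ay":0,"az":0},
])

```text
t: 9.2
position: [575.2, 139.7, 58.3]
eef_rot: [-180.0, -0.3, -159.3]
wrist_force: [-15.3, -5.9, 7.4]
finger_gap: 13.5
grip_force: 30.0
```

The plate is in firm contact just where home was predicted. I'm easing off the push, lowering onto the bay floor, then releasing to a modest opening.

>>> play_rows([
  {"x":-0.025,"y":-0.009,"z":-0.02,"ax":0,"ay":0,"az":0},
  {"x":0,"y":0,"z":-0.02,"ax":0,"ay":0,"az":0},
  {"x":0,"y":0,"z":0,"ax":0,"ay":0,"az":0},
])

```text
t: 9.5
position: [575.2, 139.7, 56.6]
eef_rot: [-180.0, -0.1, -159.3]
wrist_force: [-7.0, -2.4, 0.4]
finger_gap: 14.0
grip_force: 30.0
```

>>> play_rows([
  {"x":0,"y":0,"z":0,"ax":0,"ay":0,"az":0},
  {"x":0,"y":0,"z":0,"ax":0,"ay":0,"az":0},
])

```text
t: 9.7
position: [575.2, 139.6, 56.6]
eef_rot: [-180.0, -0.1, -159.3]
wrist_force: [-6.6, -2.0, -0.2]
finger_gap: 14.0
grip_force: 30.0
```

>>> play_rows([
  {"x":0,"y":0,"z":0,"ax":0,"ay":0,"az":0},
  {"x":0,"y":0,"z":0,"ax":0,"ay":0,"az":0},
  {"x":0,"y":0,"z":0,"ax":0,"ay":0,"az":0},
  {"x":0,"y":0,"z":0,"ax":0,"ay":0,"az":0},
  {"x":0,"y":0,"z":0,"ax":0,"ay":0,"az":0},
], hand=-0.06)

```text
t: 10.2
position: [576.2, 140.1, 57.0]
eef_rot: [-180.0, 0.0, -159.3]
wrist_force: [-0.2, 0.3, -0.1]
finger_gap: 43.7
grip_force: 0.0
```

>>> play_rows([
  {"x":0,"y":0,"z":0.2,"ax":0,"ay":0,"az":0},
  {"x":0,"y":0,"z":0.4,"ax":0,"ay":0,"az":0},
  {"x":0,"y":0,"z":0.5,"ax":0,"ay":0,"az":0},
  {"x":0,"y":0,"z":0.3,"ax":0,"ay":0,"az":0},
  {"x":0,"y":0,"z":0,"ax":0,"ay":0,"az":0},
])

```text
t: 10.7
position: [577.2, 140.4, 129.2]
eef_rot: [-180.0, 0.2, -159.3]
wrist_force: [-0.6, -0.1, 0.1]
finger_gap: 44.1
grip_force: 0.0
```

>>> play_rows([
  {"x":0.22,"y":-0.4,"z":0,"ax":0,"ay":0,"az":0},
  {"x":0.22,"y":-0.4,"z":0,"ax":0,"ay":0,"az":0},
  {"x":0.22,"y":-0.4,"z":0,"ax":0,"ay":0,"az":0},
  {"x":0.21,"y":-0.41,"z":0,"ax":0,"ay":0,"az":0},
  {"x":0,"y":0,"z":0,"ax":0,"ay":0,"az":0},
])

```text
t: 11.2
position: [620.4, 56.1, 125.7]
eef_rot: [-180.0, -0.1, -159.6]
wrist_force: [-0.3, 0.1, 0.1]
finger_gap: 44.2
grip_force: 0.0
```

```bash
python3 - <<'E'
from rig import telemetry, read_camera
from h import *
import pickle
s=telemetry.read_state();print(s["position"],s["eef_rot"])
# tray / post blobs in the scene view, before and now
c=read_camera("scene");pickle.dump(c,open("s4.pkl","wb"))
c=read_camera("wrist");pickle.dump(c,open("w4.pkl","wb"));cv2.imwrite("pics/w4.png",c["img"][:,:,::-1])
u=np.array([.9355,.3535]);v=np.array([-u[1],u[0]]);o=np.array([646.3,166.6])
for n,p in {"post top":(-61.5,-90.6,101),"rib end top":(-90,0,86),"plate-y":(-54,-58,70),"plate+y":(-54,58,70),"rib near":(-54,0,86)}.items():
    print(n,proj(c,[np.r_[o+p[0]*u+p[1]*v,p[2]]]).round(0))
E
```

```text
[620.42293374  56.06935528 125.72463779] [-1.79957492e+02 -7.03281947e-02 -1.59562605e+02]
post top [[320. 282.]]
rib end top [[482. 223.]]
plate-y [[373. 276.]]
plate+y [[556. 275.]]
rib near [[476. 284.]]
```

>>> play_rows([
  {"x":0,"y":0.08,"z":-0.3,"ax":0,"ay":0,"az":0.001},
  {"x":0,"y":0,"z":-0.3,"ax":0,"ay":0,"az":0},
  {"x":0,"y":0,"z":-0.25,"ax":0,"ay":0,"az":0},
  {"x":0,"y":0,"z":-0.13,"ax":0,"ay":0,"az":0},
  {"x":0,"y":0,"z":0,"ax":0,"ay":0,"az":0},
])

```text
t: 11.8
position: [619.0, 63.7, 76.6]
eef_rot: [180.0, -0.1, -159.1]
wrist_force: [0.0, 0.2, 0.3]
finger_gap: 44.2
grip_force: 0.0
```

>>> play_rows([
  {"x":0,"y":0,"z":0,"ax":0,"ay":0,"az":0},
  {"x":0,"y":0,"z":0,"ax":0,"ay":0,"az":0},
  {"x":0,"y":0,"z":0,"ax":0,"ay":0,"az":0},
  {"x":0,"y":0,"z":0,"ax":0,"ay":0,"az":0},
  {"x":0,"y":0,"z":0,"ax":0,"ay":0,"az":0},
], hand=-1)

```text
t: 12.3
position: [619.9, 63.3, 78.2]
eef_rot: [-180.0, 0.0, -159.2]
wrist_force: [0.3, -1.6, 2.9]
finger_gap: 11.6
grip_force: 30.0
```

The post is pinched with the fingers 11.6 mm apart. I'm sliding it along rack +y.

>>> play_rows([
  {"x":-0.0354,"y":0.0936,"z":0,"ax":0,"ay":0,"az":0},
  {"x":-0.0354,"y":0.0936,"z":0,"ax":0,"ay":0,"az":0},
  {"x":-0.0354,"y":0.0936,"z":0,"ax":0,"ay":0,"az":0},
  {"x":-0.0354,"y":0.0936,"z":0,"ax":0,"ay":0,"az":0},
  {"x":0,"y":0,"z":0,"ax":0,"ay":0,"az":0},
])

```text
t: 12.8
position: [612.3, 83.8, 78.2]
eef_rot: [180.0, 0.0, -159.1]
wrist_force: [-1.1, 1.2, 5.6]
finger_gap: 11.9
grip_force: 30.0
```

>>> play_rows([
  {"x":-0.028,"y":0.075,"z":0,"ax":0,"ay":0,"az":0},
  {"x":0,"y":0,"z":0,"ax":0,"ay":0,"az":0},
  {"x":0,"y":0,"z":0,"ax":0,"ay":0,"az":0},
])

```text
t: 13.1
position: [611.1, 86.8, 78.2]
eef_rot: [180.0, 0.0, -159.1]
wrist_force: [-1.2, 0.8, 6.6]
finger_gap: 11.6
grip_force: 30.0
```

>>> play_rows([
  {"x":-0.014,"y":0.037,"z":0,"ax":0,"ay":0,"az":0},
  {"x":0,"y":0,"z":0,"ax":0,"ay":0,"az":0},
])

```text
t: 13.3
position: [610.5, 88.4, 78.2]
eef_rot: [-180.0, 0.0, -159.1]
wrist_force: [0.4, 0.7, 5.8]
finger_gap: 11.4
grip_force: 30.0
```

>>> play_rows([
  {"x":-0.014,"y":0.037,"z":0,"ax":0,"ay":0,"az":0},
  {"x":0,"y":0,"z":0,"ax":0,"ay":0,"az":0},
])

```text
t: 13.5
position: [609.9, 90.2, 78.2]
eef_rot: [-180.0, 0.0, -159.1]
wrist_force: [0.0, 0.6, 6.6]
finger_gap: 11.7
grip_force: 30.0
```

>>> play_rows([
  {"x":-0.014,"y":0.037,"z":0,"ax":0,"ay":0,"az":0},
  {"x":0,"y":0,"z":0,"ax":0,"ay":0,"az":0},
])

```text
t: 13.7
position: [609.6, 90.7, 78.2]
eef_rot: [-179.9, 0.0, -159.2]
wrist_force: [2.5, -5.6, 6.7]
finger_gap: 11.6
grip_force: 30.0
```

The end stop now pushes back. I'll press once more to confirm, relax, release and lift.

>>> play_rows([
  {"x":-0.01,"y":0.026,"z":0,"ax":0,"ay":0,"az":0},
  {"x":0,"y":0,"z":0,"ax":0,"ay":0,"az":0},
  {"x":0,"y":0,"z":0,"ax":0,"ay":0,"az":0},
])

```text
t: 14.0
position: [609.6, 90.8, 78.2]
eef_rot: [-179.8, 0.0, -159.2]
wrist_force: [4.2, -10.4, 6.8]
finger_gap: 11.5
grip_force: 30.0
```

>>> play_rows([
  {"x":0.01,"y":-0.026,"z":0,"ax":0,"ay":0,"az":0},
  {"x":0,"y":0,"z":0,"ax":0,"ay":0,"az":0},
  {"x":0,"y":0,"z":0,"ax":0,"ay":0,"az":0},
  {"x":0,"y":0,"z":0,"ax":0,"ay":0,"az":0},
], hand=-0.3)

```text
t: 14.4
position: [608.7, 91.9, 77.7]
eef_rot: [180.0, -0.0, -159.1]
wrist_force: [0.7, 0.3, 0.3]
finger_gap: 32.8
grip_force: 0.0
```

>>> play_rows([
  {"x":0,"y":0,"z":0.1,"ax":0,"ay":0,"az":0},
  {"x":0,"y":0,"z":0.4,"ax":0,"ay":0,"az":0},
  {"x":0,"y":0,"z":0.7,"ax":0,"ay":0,"az":0},
  {"x":0,"y":0,"z":0.7,"ax":0,"ay":0,"az":0},
  {"x":0,"y":0,"z":0.7,"ax":0,"ay":0,"az":0},
])

```text
t: 14.9
position: [608.7, 91.8, 209.6]
eef_rot: [180.0, 0.0, -159.1]
wrist_force: [0.6, -0.2, 0.1]
finger_gap: 32.7
grip_force: 0.0
```

The catch stopped firmly at its end and the arm is clear of everything, so I'm handing in.

```bash
python3 -c "
from rig import order; print(order.sign_off())"
```

```text
the job is handed in; nothing more can be done
None
```

The tray is fully home in the upper bay and the catch is across at its end stop with the arm clear, judged by contact force and arm position; I took no final picture to confirm it, and sign-off returned no verdict.

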